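# Park the red model car in the display corner

## Task

Push the red model car on its black base along the table until the long side of the base lies flush along the wooden back rail and the end of the base is up against the white stop block. Only push it from outside with the fingers: do not straddle it or take hold of it, and do not lift or tip it. Leave everything else on the table where it stands.

Things in the scene. Friction and masses are not known exactly. Their poses are not given: they have to be found in the camera images.
- red_model: red model car on a low black rectangular base, loose, about 0.35 to 0.7 kg. Base: 80 mm along its x, 180 mm along its y (the car's length), 20 mm high, square vertical sides. The car on it is 62 mm wide, 150 mm long and its roof is 64 mm above the table. Slides on the table (ordinary friction, 3 to 12 N move it; it does not roll). Origin at the centre of the base's underside, z up.
- rail: fixed light-wood back rail lying on the table, 20 mm along its x, 720 mm along its y, 30 mm high. Origin at the centre of its underside; its x points away from the robot, so the face to push against is the plane x = -10 mm of its frame.
- stop: fixed white stop block standing in front of the rail, near either its left or its right end: 60 mm along x, 24 mm along y, 40 mm high, turned with the rail. Origin at the centre of its underside, 41 mm in front of the rail's centre line (its back is 1 mm from the rail's face) and 260 mm from the rail's middle along y. The side facing the rail's middle, 12 mm from its origin along y, is the one to push against.
- blue_model: small blue model car on a wooden base 60 mm (x) by 120 mm (y) by 15 mm, roof 45 mm above the table, 0.35 kg, standing against the rail at the end opposite to the white stop; bystander, leave it alone; origin at the centre of its underside
- toy_car: small green toy car, 31 x 70 x 24 mm high; bystander, leave it alone; origin at the centre of its underside
- polish_tin: round yellow polish tin, 67 mm across, 28 mm high; bystander, leave it alone; origin at the centre of its underside
- piston: bare aluminium engine piston standing upright, 54 mm across, 52 mm high; bystander, leave it alone; origin at the centre of its underside
- trophy: brass trophy cup on an 80 mm square marble foot, 200 mm high; bystander, leave it alone; origin at the centre of its underside
- bottle: green bottle, 72 mm across, 220 mm high; bystander, leave it alone; origin at the centre of its underside
Things that resemble listed ones, but are neither listed nor needed, are in the scene too. Leave any pink or turquoise look-alike of the red_model alone.

How it is judged:
By the outcome, as a careful person would: the job done as asked, in the order asked, and still so for the second after the job is handed in, with the robot touching nothing.
It also fails if it takes over 45 s, if anything falls off the work surface, if the arm or the gripper's body presses on something with over 40 N, if the wrist force passes 120 N, or if a joint passes its speed limit or range.

## Robot

A 7-joint arm with a two-finger parallel gripper is mounted at the origin on the work surface. World frame = base frame: x ahead of the robot, y to its left, z up, the work surface at z = 0. Lengths are in m, angles in rad, forces in N, time in s.
With the tool pointing down it reaches from about 0.4 to 0.875 m from the base axis. Payload 19.3 kg.
Tool frame: the origin (TCP) lies at the very end of the fingers, on their centre line; the grasp point (between the pads) lies bot.grasp_offset behind it (bot.grasp_offset is the distance from the TCP to the grasp point, in m); z points along the fingers, y is the direction in which the jaws open and shut (so a half turn about z gives the same grasp; the last joint's range is limited). The gripper opens to 85 mm and grips with 20 to 120 N. Pads are 22 mm wide; open, the fingers measure 114 mm over their backs; the gripper's body (76 mm by 85 mm) begins 54 mm behind the grasp point. The pads swing forward as they close: fully open they stand 13 mm farther back than shut.
Start: joints at [-1.232, 0.521, -0.036, 1.599, 0.021, 1.021, -0.113], TCP at [0.248, 0.573, 0.231] pointing down, gripper open.
Joint ranges: [-2.91, 2.91], [-0.3, 2.13], [-1.5, 1.42], [0.17, 2.43], [-1.26, 4.41], [0.16, 1.93], [-2.52, 2.52]. Speed limits (rad/s): [1.89, 1.89, 2.39, 2.39, 3.01, 3.01, 3.01].

## Interface

Orientations are given as [roll, pitch, yaw] about the fixed x, y, z axes, in that order (R = Rz(yaw) Ry(pitch) Rx(roll)).
In Python, from workcell import bot gives the robot as it stands. The module is installed in compiled form; this text tells all that it offers.
- The arm moves only by the shell command python3 -m handwheel 'ROWS' [OPENING] [FORCE]. ROWS is JSON, a list of rows, each a list of 6 numbers: the shift along the tool's x, y, z as a fraction of full scale, then the turn, a rotation vector about the tool's x, y, z as a fraction of full scale. In form: [[x, y, z, rx, ry, rz], ...]. A call has 1 to 8 rows; each row shifts and turns the commanded pose from where the row before left it, along the tool's axes as they then stand; what a row does not reach is not made up. Full scale, the value 1, is 0.025 m for a shift and 360 degrees for a turn. A row lasts 1/8 s, in which the tool goes at most 62.5 mm and 10.7 degrees, less where a joint would pass 70% of its speed; a pose out of reach is approached as far as the arm can. A call with a number of a shift or a turn outside -1 to 1 is refused whole. A call with a gripper value outside its range is refused whole. OPENING is the closure, from -1 (fully open) to 1 (shut), set as the call begins (- or left out, the last holds). The fingers move at their own pace and stop on an object; FORCE is the grip in N (left out, the last holds). Time passes only in rows, so rows that do not move let the fingers close. It gives the time, the measured TCP pose, the force and the opening at its end, in the units of the state.
- bot.observe(): the state, without advancing time (a new reading comes with each control period).
- bot.grab_frame(name): name is "side" or "top" or "wrist"; returns a dict with "pixels" (384x512x3 uint8, blue, green, red), "vertical_fov" (degrees; the focal length in pixels is half the picture's height over the tangent of half this angle, whatever the lens; pixels are square), "cx", "cy" (the principal point, pixels), "R" (3x3) and "t" (3): a world point X has camera coordinates R X + t. Camera axes: x right, y down, z forward; pixel columns grow to the right and rows downward; lengths in m; the calibration is good to about 2 mm. A picture is of the moment at which its call begins. There is no depth.
- bot.job_done(): hands the job in, once; it reports no verdict.
Trained networks look in a picture, given as the dict that the camera call returned (one of the last four; its "shot" number tells which), for a name from the list of things; names that differ only in an ending like _2 or _b are one class to them, and where a whole thing is asked for, a point or a joint stands for the part that bears it (a point fixed in the world has none). Each returns a list of dicts, best first, with "score" (0 to 1); they miss things now and then, are a little off and sometimes report something else, mostly with a low value. They report only what shows in the picture. A call takes as long as a camera call. They do not tell look-alikes from the thing itself.
- bot.trace(picture, thing): "region" (384x512 bool, what is visible of it) and "point" ([column, row] in pixels, amid what is visible of it).
The state is a dict: "clock": time; "qpos": joint angles; "qd": joint speeds; "joint_efforts": joint torques, N m; "position": TCP position; "tool_rot": TCP orientation; "force": force on the tool from outside, world axes, zero at the start; "moment": the same for the moment, N m; "grip_width": finger opening in m.
Only numpy, scipy, OpenCV 4.12 (cv2) and the standard library are available. Lean on these libraries where they do the work, as an engineer would, in place of code of your own. Each camera call takes 0.05 s, during which the arm holds its last target.

## Working session

There is one attempt and no reset: what is moved stays moved. The work goes in short steps, Python scripts to look and compute and a shell command to move; the robot and the scene stay as the last step left them, time stands still between calls to the robot, and variables do not carry over. Pictures are saved under pics/ and viewed, and the job is handed in when it is done.

```bash
mkdir -p pics
python3 - <<'E'
from workcell import bot
import cv2
s=bot.observe();print(s)
for n in("top","side","wrist"):
    f=bot.grab_frame(n);cv2.imwrite(f"pics/{n}0.png",f["pixels"]);print(n,f["vertical_fov"],f["cx"],f["cy"],f["R"],f["t"],f.keys())
    for th in("red_model","rail","stop"):
        for d in bot.trace(f,th):print(th,d["score"],d["point"],d["region"].sum())
E
```

```text
{'clock': 0.0, 'qpos': array([-1.23223256,  0.52202198, -0.03631747,  1.59999038,  0.02118351,
        1.0210817 , -0.11279713]), 'qd': array([-1.05235816e-03, -5.99956648e-04,  8.48138775e-06, -9.70772144e-04,
        6.32470519e-04, -1.62742222e-04,  3.87729412e-04]), 'joint_efforts': array([-3.58886491e-04, -9.27092600e+01,  1.97922930e+00, -3.69951332e+01,
        1.77930359e-02,  7.84116914e-03,  2.23173595e-05]), 'position': array([0.24832641, 0.57319398, 0.23072718]), 'tool_rot': array([-3.14047777e+00,  6.96926296e-05,  2.73280427e+00]), 'force': array([ 0.34377128,  0.16785903, -0.94408999]), 'moment': array([-0.05579825, -0.03800285, -0.00190354]), 'grip_width': 0.08573077253445992}
top 47.42580433057506 250.20428526572564 185.19488088487364 [[ 0.01405912 -0.99989637  0.00309593]
 [-0.99331351 -0.01432125 -0.11455645]
 [ 0.11458891 -0.00146467 -0.99341192]] [0.00558996 0.49945651 1.70367877] dict_keys(['pixels', 'vertical_fov', 'cx', 'cy', 'R', 't', 'shot'])
red_model 0.67 [208.4, 233.3] 952
red_model 0.6 [273.3, 226.6] 951
rail 0.59 [258.6, 140.1] 1053
side 44.56864575517717 253.15562702538517 202.37385411050064 [[ 0.97964698 -0.19999381  0.01715428]
 [-0.14012885 -0.74258148 -0.65493256]
 [ 0.14372091  0.63919889 -0.75549261]] [-0.50768297  0.09778924  1.46368491] dict_keys(['pixels', 'vertical_fov', 'cx', 'cy', 'R', 't', 'shot'])
red_model 0.85 [259.4, 201.0] 1162
red_model 0.71 [201.3, 234.1] 1299
rail 0.78 [310.0, 222.7] 1251
stop 0.67 [281.5, 151.4] 195
wrist 61.380627942387456 259.8116751543614 192.34434154883513 [[ 0.39748437  0.91760827 -0.00111018]
 [ 0.88008048 -0.38088527  0.28352206]
 [ 0.25973934 -0.11367264 -0.95896507]] [-0.6251405  -0.03791377  0.3798412 ] dict_keys(['pixels', 'vertical_fov', 'cx', 'cy', 'R', 't', 'shot'])
red_model 0.69 [15.9, 280.1] 1895
```

View pics/top0.png

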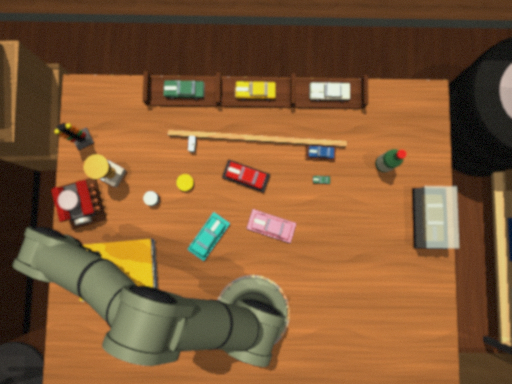

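View pics/side0.png

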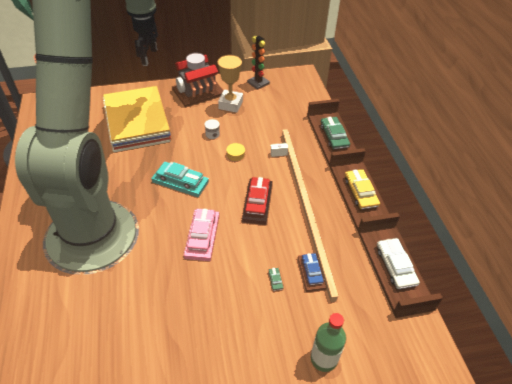

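Run:
```python
import cv2
a=cv2.imread("pics/top0.png");cv2.imwrite("pics/top0c.png",cv2.resize(a[110:300,130:330],None,fx=3.9,fy=3.1*0+3.1 and 3.9*0.8 if 0 else 3.1,interpolation=2) if 0 else cv2.resize(a[120:270,130:330],None,fx=4,fy=4,interpolation=2))
a=cv2.imread("pics/side0.png");cv2.imwrite("pics/side0c.png",cv2.resize(a[130:280,170:370],None,fx=4,fy=4,interpolation=2))
```

```text
(no output)
```

View pics/top0c.png

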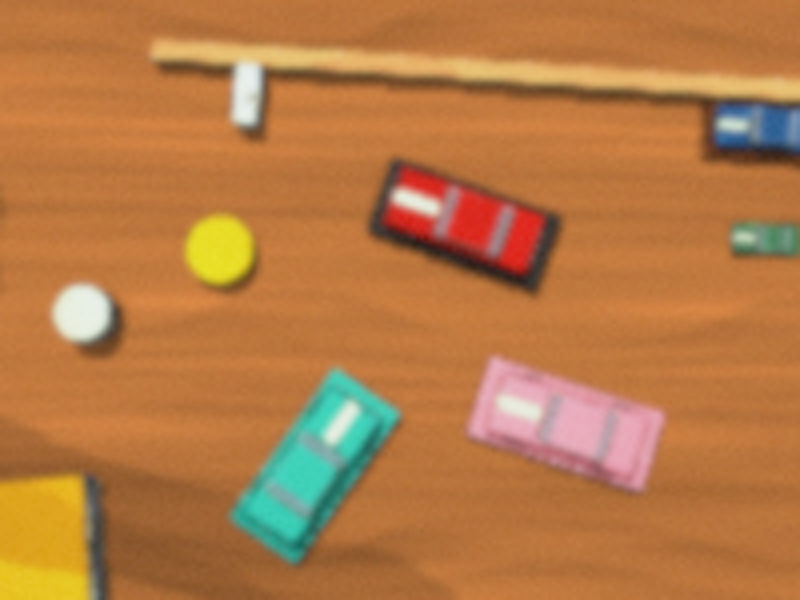

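View pics/side0c.png

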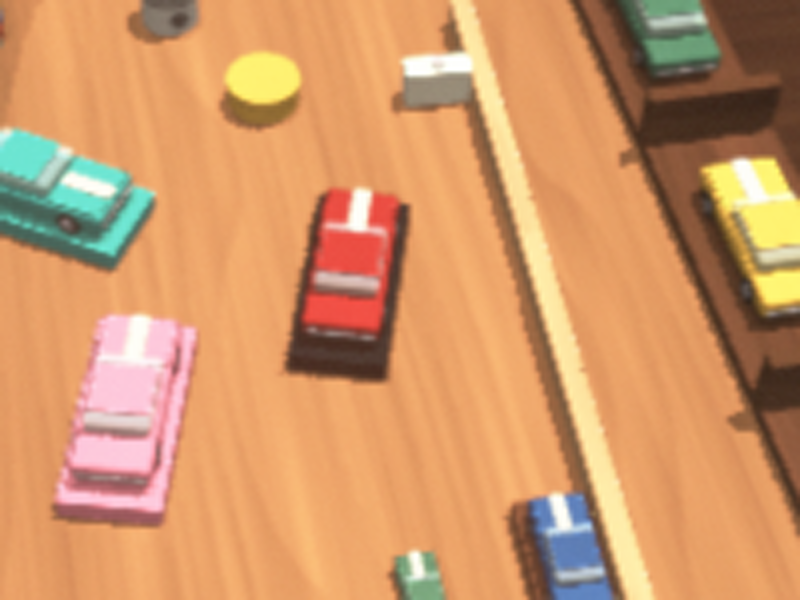

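Candidates in the top picture: red on black at (246,176), turquoise look-alike at (208,236), and pink look-alike at (272,226). By the description I choose the red one on the black base, which the crops confirm (side picture about (258,200)). The white stop is at the left end, top (192,145), and the blue model at the right, (320,152).

```bash
cat > h.py <<'E'
import numpy as np,cv2
from workcell import bot
def foc(f): return 192/np.tan(np.radians(f["vertical_fov"])/2)
def w(f,p,z):
    d=np.array([(p[0]-f["cx"])/foc(f),(p[1]-f["cy"])/foc(f),1.]);R=np.array(f["R"]);t=np.array(f["t"])
    C=-R.T@t;v=R.T@d;return C+v*(z-C[2])/v[2]
def px(f,X):
    c=np.array(f["R"])@X+np.array(f["t"]);return np.array([f["cx"],f["cy"]])+foc(f)*c[:2]/c[2]
def prt(name,p): print(name,np.round(p,4))
def rail(f,cut=0):
    out=[]
E
python3 - <<'E'
from h import *
f=bot.grab_frame("top");g=bot.grab_frame("side")
ct=[(395,160),(560,215),(535,292),(372,232)]
P=[]
for c in ct:
    P.append(w(f,(130+c[0]/4-.4,120+c[1]/4-.4),.02)[:2])
P=np.array(P);print(P,P.mean(0));print([np.linalg.norm(P[i]-P[i-1]) for i in range(4)]);e=P[1]-P[0];print("yaw(base y axis)",np.degrees(np.arctan2(-e[0]*-1*-1,-e[1])), e)
for n,c,z in[("red rear L",(290,368),.0),("red rear R",(384,378),0),("frontR top",(408,205),.02)]:
    prt("side "+n,w(g,(170+c[0]/4-.4,130+c[1]/4-.4),z))
for fr,nm in((f,"top"),(g,"side")):
    for th in("rail","stop","blue_model","polish_tin","piston","toy_car","trophy","bottle","red_model"):
        for d in bot.trace(fr,th):
            z={"rail":.03,"stop":.04,"blue_model":.02,"polish_tin":.028,"piston":.052,"toy_car":.02,"red_model":.04}.get(th,.1)
            print(nm,th,d["score"],d["point"],np.round(w(fr,d["point"],z),3))
            if th=="rail":
                ys,xs=np.nonzero(d["region"]);X=np.array([w(fr,(x,y),.03)[:2] for x,y in zip(xs,ys)])
                vx=cv2.fitLine(X.astype(np.float32),cv2.DIST_HUBER,0,.01,.01).ravel();print("rail line",vx,"ends",X[X[:,1].argmax()],X[X[:,1].argmin()])
E
```

```text
[[ 0.60236136  0.10175834]
 [ 0.54909007 -0.0641443 ]
 [ 0.47144935 -0.03998845]
 [ 0.52924541  0.12325683]] [0.53803655 0.03022061]
[np.float64(0.07621106321645858), np.float64(0.17424556299539762), np.float64(0.08131165940274371), np.float64(0.17317449521366837)]
yaw(base y axis) 17.801807246418424 [-0.05327128 -0.16590264]
side red rear L [ 0.4736 -0.0409  0.    ]
side red rear R [ 0.5456 -0.065   0.    ]
side frontR top [0.6024 0.0993 0.02  ]
top rail 0.77 [257.5, 139.7] [ 0.683 -0.014  0.03 ]
rail line [ 0.04856161  0.9988202   0.6886821  -0.01509591] ends [0.71344041 0.34581474] [ 0.67899068 -0.36881152]
top rail 0.16 [182.3, 181.8] [0.509 0.282 0.03 ]
rail line [0.9925738  0.12164416 0.50845647 0.2713254 ] ends [0.51971195 0.30324275] [0.49668752 0.23914668]
top blue_model 0.81 [321.1, 152.8] [ 0.636 -0.27   0.02 ]
top polish_tin 0.52 [180.6, 179.8] [0.517 0.289 0.028]
top piston 0.69 [152.9, 199.8] [0.434 0.391 0.052]
top toy_car 0.63 [322.7, 183.3] [ 0.512 -0.276  0.02 ]
top toy_car 0.55 [185.4, 182.2] [0.509 0.271 0.02 ]
top trophy 0.63 [106.2, 171.1] [0.537 0.562 0.1  ]
to
[... 285 characters left out ...]
7668 0.33800517] [ 0.66879788 -0.38666681]
side stop 0.58 [281.2, 148.1] [0.667 0.232 0.04 ]
side blue_model 0.9 [312.4, 275.1] [ 0.634 -0.289  0.02 ]
side blue_model 0.45 [279.4, 149.7] [0.665 0.246 0.02 ]
side polish_tin 0.55 [235.9, 150.5] [0.508 0.262 0.028]
side piston 0.48 [214.6, 128.1] [0.448 0.37  0.052]
side toy_car 0.73 [276.6, 280.2] [ 0.528 -0.286  0.02 ]
side toy_car 0.47 [237.2, 152.1] [0.513 0.261 0.02 ]
side trophy 0.67 [231.1, 79.4] [0.549 0.592 0.1  ]
side bottle 0.95 [328.2, 342.8] [ 0.595 -0.527  0.1  ]
side red_model 0.91 [201.9, 234.9] [ 0.339 -0.1    0.04 ]
side red_model 0.72 [179.2, 178.6] [0.295 0.148 0.04 ]
side red_model 0.69 [257.3, 202.3] [ 0.53  -0.003  0.04 ]
```

```bash
python3 -c "
from workcell import bot;print(bot.grasp_offset)"
python3 -m handwheel '[[0,0,0,0,0,-0.019],[0,0,0,0,0,-0.019],[0,0,0,0,0,-0.019],[-0.4,-1,0,0,0,0],[-0.4,-1,0,0,0,0],[-0.4,-1,0,0,0,0],[-0.4,-1,0,0,0,0],[-0.4,-1,0,0,0,0]]' 1 40
```

```text
0.0187
clock: 2.6
position: [0.2924, 0.4453, 0.2314]
tool_rot: [3.141, 0.0, 3.091]
force: [0.7, 1.0, 0.4]
grip_width: -0.0001
```

```bash
python3 -m handwheel '[[-0.44,-0.97,0,0,0,0],[-0.44,-0.97,0,0,0,0],[-0.44,-0.97,0,0,0,0],[-0.44,-0.97,0,0,0,0],[-0.44,-0.97,0,0,0,0],[-0.44,-0.97,0,0,0,0],[-0.44,-0.97,0,0,0,0],[-0.44,-0.97,0,0,0,0]]'
python3 -m handwheel '[[-0.44,-0.97,0,0,0,0],[-0.44,-0.97,0,0,0,0],[-0.44,-0.97,0,0,0,0],[-0.44,-0.97,0,0,0,0],[-0.44,-0.97,0,0,0,0],[-0.44,-0.97,0,0,0,0],[-0.44,-0.97,0,0,0,0],[-0.44,-0.97,0,0,0,0]]'
python3 - <<'E'
from h import *
import pickle
f=bot.grab_frame("wrist");cv2.imwrite("pics/w1.png",f["pixels"]);pickle.dump(f,open("w1.pkl","wb"))
E
```

```text
clock: 3.6
position: [0.3705, 0.2471, 0.2315]
tool_rot: [3.141, 0.0, 3.091]
force: [1.0, -0.3, -0.1]
grip_width: -0.0002
clock: 4.6
position: [0.4485, 0.0489, 0.2315]
tool_rot: [3.141, 0.0, 3.091]
force: [0.2, -0.2, -0.3]
grip_width: -0.0
```

View pics/w1.png

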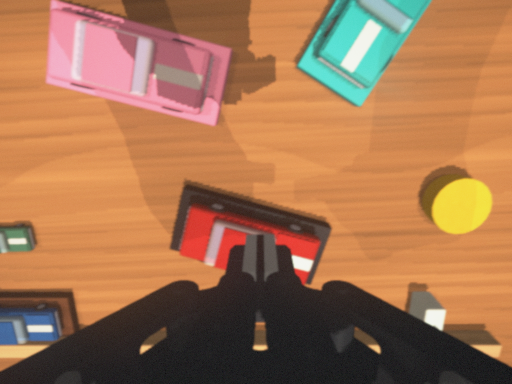

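The wrist view shows the red model's near long side from (187,183) to (330,222) and the turquoise and pink look-alikes behind it. The stop is at (425,310), and the rail shows in gaps along row ~345. I'll refine these numerically.

Run:
```python
from h import *
import pickle
f=pickle.load(open("w1.pkl","rb"));a=f["pixels"]
for p in[(187,183),(330,222),(172,249),(311,284)]:prt(p,w(f,p,.02))
prt("mid",px(f,np.array([.55,.03,.02])))
cv2.imwrite("pics/w1c.png",cv2.resize(a[270:370,380:512],None,fx=6,fy=6,interpolation=2))
cv2.imwrite("pics/w1d.png",cv2.resize(a[160:310,150:350],None,fx=4,fy=4,interpolation=2))
```

```text
(187, 183) [ 0.4668 -0.0347  0.02  ]
(330, 222) [0.5225 0.1277 0.02  ]
(172, 249) [ 0.5478 -0.0622  0.02  ]
(311, 284) [0.6043 0.1049 0.02  ]
mid [248.4085 247.1397]
```

View pics/w1c.png

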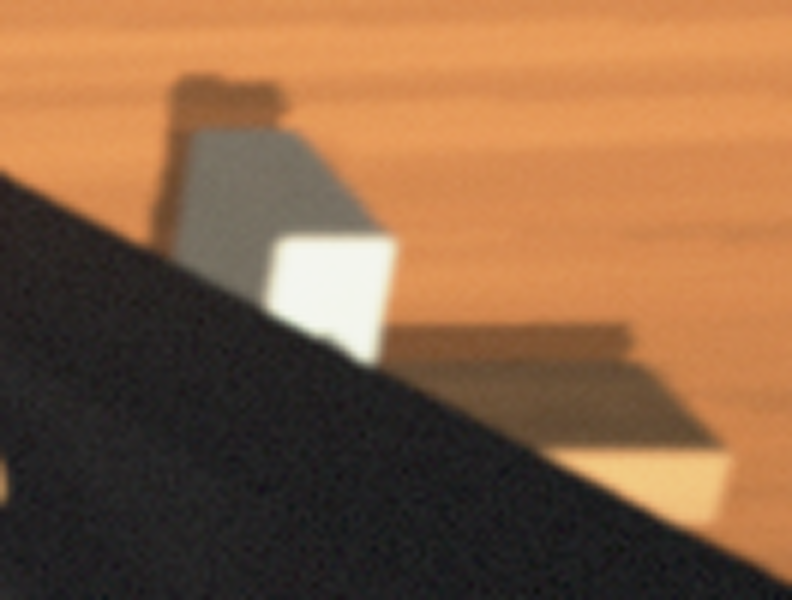

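View pics/w1d.png

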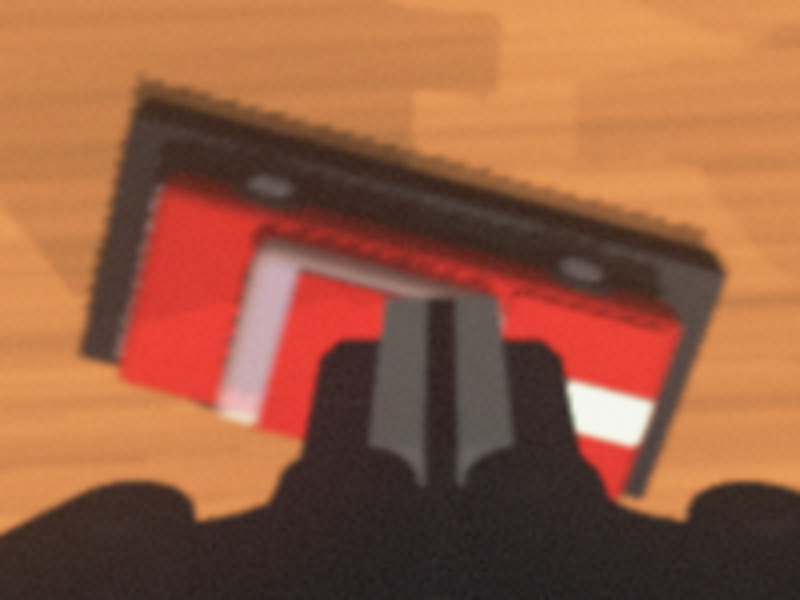

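Run:
```python
from h import *
import pickle
f=pickle.load(open("w1.pkl","rb"))
for n,c,z in[("stop in near bot",(190,130),0),("stop in near top",(278,236),.04),("stop out near top",(397,238),.04),("stop out near bot",(293,130),0),("rail end face top",(731,452),.03),("rail top at",(550,449),.03),("rail bot end",(633,362),0),("rail bot",(390,362),0)]:
    prt(n,w(f,(380+c[0]/6-.4,270+c[1]/6-.4),z))
```

```text
stop in near bot [0.6347 0.2406 0.    ]
stop in near top [0.6327 0.2402 0.04  ]
stop out near top [0.6344 0.2642 0.04  ]
stop out near bot [0.6359 0.2634 0.    ]
rail end face top [0.6997 0.3482 0.03  ]
rail top at [0.697  0.3092 0.03  ]
rail bot end [0.7013 0.3474 0.    ]
rail bot [ 0.6986  0.2916 -0.    ]
```

```bash
python3 -m handwheel '[[0,-0.38,0.4,0,0,0],[0,-0.38,1,0,0,0],[0,-0.38,1,0,0,0],[0,-0.38,1,0,0,0],[0,-0.38,1,0,0,0],[0,-0.38,1,0,0,0],[0,0,1,0,0,0],[0,0,1,0,0,0]]'
python3 - <<'E'
from h import *
f=bot.grab_frame("wrist");cv2.imwrite("pics/w2.png",f["pixels"])
E
```

```text
clock: 5.65
position: [0.4447, -0.007, 0.0451]
tool_rot: [3.141, -0.0, 3.091]
force: [1.5, 0.2, -1.1]
grip_width: 0.0
```

View pics/w2.png

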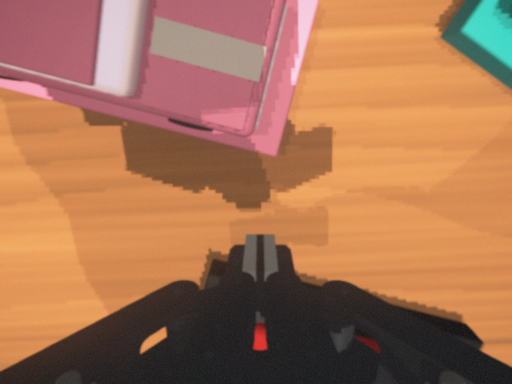

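```bash
python3 -m handwheel '[[0,0,0.75,0,0,0],[0,0,0.73,0,0,0],[-0.3,0,0,0,0,0],[-0.3,0,0,0,0,0],[-0.3,0,0,0,0,0],[-0.3,0,0,0,0,0],[-0.3,0,0,0,0,0],[0,0,0,0,0,0]]'
python3 - <<'E'
from h import *
f=bot.grab_frame("wrist");cv2.imwrite("pics/w3.png",f["pixels"])
f=bot.grab_frame("top");cv2.imwrite("pics/t3.png",cv2.resize(f["pixels"][120:270,130:330],None,fx=4,fy=4,interpolation=2))
f=bot.grab_frame("side");cv2.imwrite("pics/s3.png",cv2.resize(f["pixels"][130:280,170:370],None,fx=4,fy=4,interpolation=2))
E
```

```text
clock: 6.7
position: [0.4835, -0.0091, 0.0094]
tool_rot: [3.141, 0.001, 3.091]
force: [0.4, -0.4, 0.6]
grip_width: -0.0001
```

View pics/s3.png

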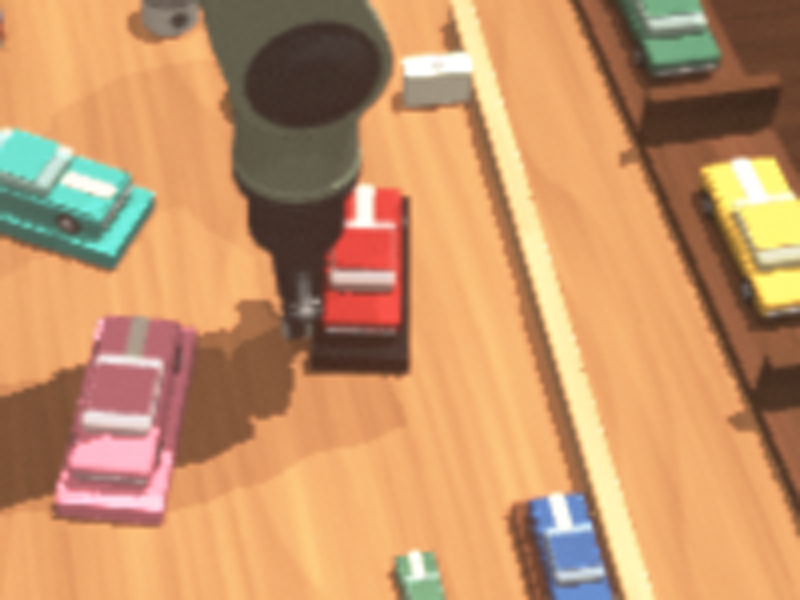

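View pics/t3.png

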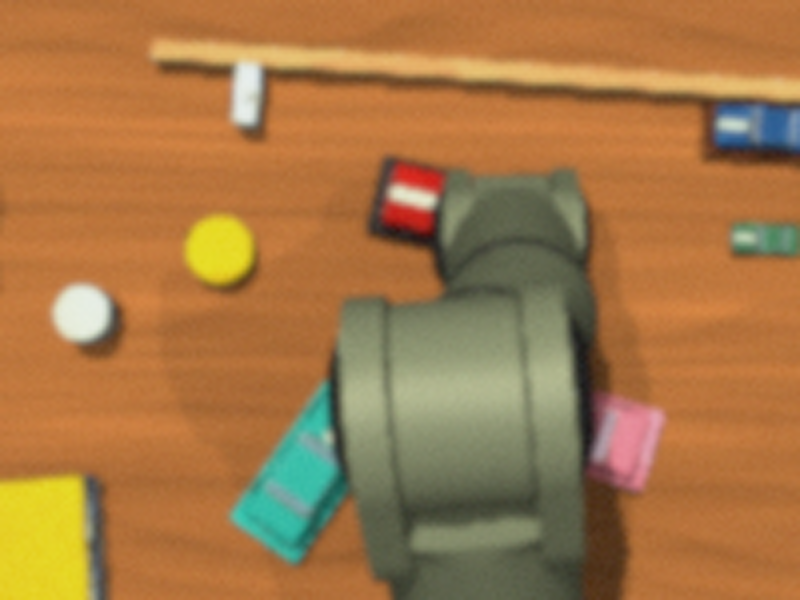

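The model turned toward the rail: the side crop now shows rear base corners at about (313,365) and (406,372). I'll compute its yaw.

```bash
cat >> h.py <<'E'
n_=np.array([.9987,-.0505]);u_=np.array([.0505,.9987])
def ds(X): return np.round([X[0]*n_[0]+X[1]*n_[1],X[0]*u_[0]+X[1]*u_[1]],4)
E
python3 - <<'E'
from h import *
g=bot.grab_frame("side")
def s(c,z): return w(g,(170+c[0]/4-.4,130+c[1]/4-.4),z)
for n,c,z in(("rearN",(313,367),0),("rearF",(406,372),0),("rearF top",(408,352),.02),("frontF top",(409,200),.02)):
    print(n,s(c,z)[:2],ds(s(c,z)))
f=bot.grab_frame("top")
for c in((388,158),(372,234)):
    X=w(f,(130+c[0]/4-.4,120+c[1]/4-.4),.02);print(X,ds(X))
E
```

```text
rearN [ 0.49196784 -0.04332945] [ 0.4935 -0.0184]
rearF [ 0.56435112 -0.06230174] [ 0.5668 -0.0337]
rearF top [ 0.56601029 -0.05809214] [ 0.5682 -0.0294]
frontF top [0.604559   0.10486422] [0.5985 0.1353]
[0.60429059 0.1088144  0.02      ] [0.598  0.1392]
[0.52723364 0.12321399 0.02      ] [0.5203 0.1497]
```

```bash
python3 -m handwheel '[[-0.3,0,0.05,0,0,0],[-0.3,0,0,0,0,0],[-0.25,0,0,0,0,0],[0,0,0,0,0,0]]'
python3 - <<'E'
from h import *
f=bot.grab_frame("side");cv2.imwrite("pics/s4.png",cv2.resize(f["pixels"][130:280,170:370],None,fx=4,fy=4,interpolation=2))
f=bot.grab_frame("wrist");cv2.imwrite("pics/w4.png",f["pixels"])
E
```

```text
clock: 7.45
position: [0.5048, -0.0101, 0.0081]
tool_rot: [3.141, 0.001, 3.091]
force: [0.1, 0.4, -0.4]
grip_width: 0.0002
```

View pics/s4.png

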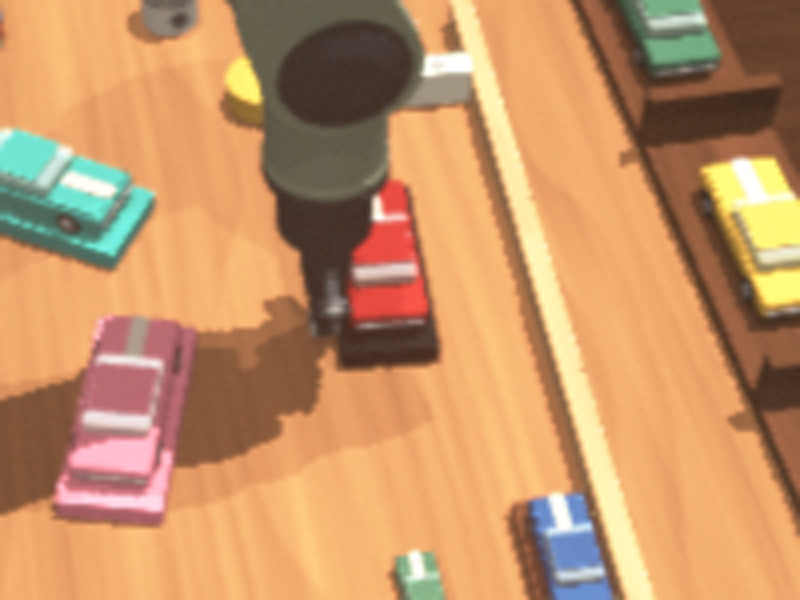

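View pics/w4.png

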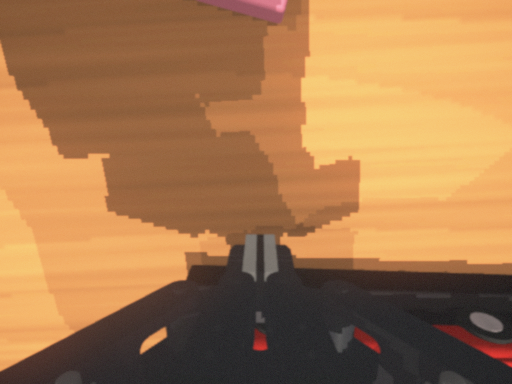

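Run:
```python
from h import *
g=bot.grab_frame("side");f=bot.grab_frame("wrist")
def s(c,z): return w(g,(170+c[0]/4-.4,130+c[1]/4-.4),z)
for n,c,z in(("rearN",(342,363),0),("rearF",(437,358),0),("rearF top",(438,338),.02)):
    print(n,ds(s(c,z)))
for p in((190,268),(191,283),(500,275),(500,291)):
    print(p,ds(w(f,p,0)),ds(w(f,p,.02)))
print(ds(bot.observe()["position"]))
```

```text
rearN [ 0.5173 -0.0175]
rearF [ 0.5941 -0.0229]
rearF top [ 0.5946 -0.0185]
(190, 268) [ 0.5187 -0.021 ] [ 0.5073 -0.0162]
(191, 283) [ 0.5276 -0.021 ] [ 0.5151 -0.0162]
(500, 275) [0.5228 0.1421] [0.5108 0.1253]
(500, 291) [0.5324 0.1441] [0.5192 0.1271]
[0.5039 0.0153]
```

```bash
python3 -m handwheel '[[0.4,0,0,0,0,0],[0,0.8,0,0,0,0],[0,0.8,0,0,0,0],[0,0.56,0,0,0,0],[-0.3,0,0,0,0,0],[-0.35,0,0,0,0,0],[-0.35,0,0,0,0,0],[-0.35,0,0,0,0,0]]'
python3 -m handwheel '[[-0.35,0,0,0,0,0],[-0.35,0,0,0,0,0],[-0.35,0,0,0,0,0],[0,0,0,0,0,0]]'
python3 - <<'E'
from h import *
f=bot.grab_frame("wrist");cv2.imwrite("pics/w5.png",f["pixels"]);print(ds(bot.observe()["position"]))
f=bot.grab_frame("side");cv2.imwrite("pics/s5.png",cv2.resize(f["pixels"][130:280,170:370],None,fx=4,fy=4,interpolation=2))
E
```

```text
clock: 8.65
position: [0.5304, 0.0415, 0.0079]
tool_rot: [-3.141, -0.001, 3.09]
force: [-4.9, -0.6, 3.4]
grip_width: 0.0
clock: 9.15
position: [0.5574, 0.0404, 0.008]
tool_rot: [-3.141, 0.001, 3.09]
force: [0.1, 0.2, -0.5]
grip_width: -0.0002
[0.5543 0.0686]
```

View pics/w5.png

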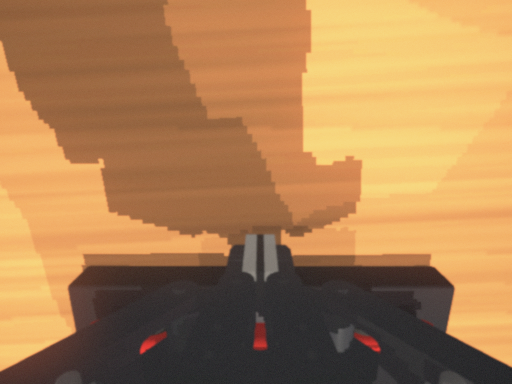

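View pics/s5.png

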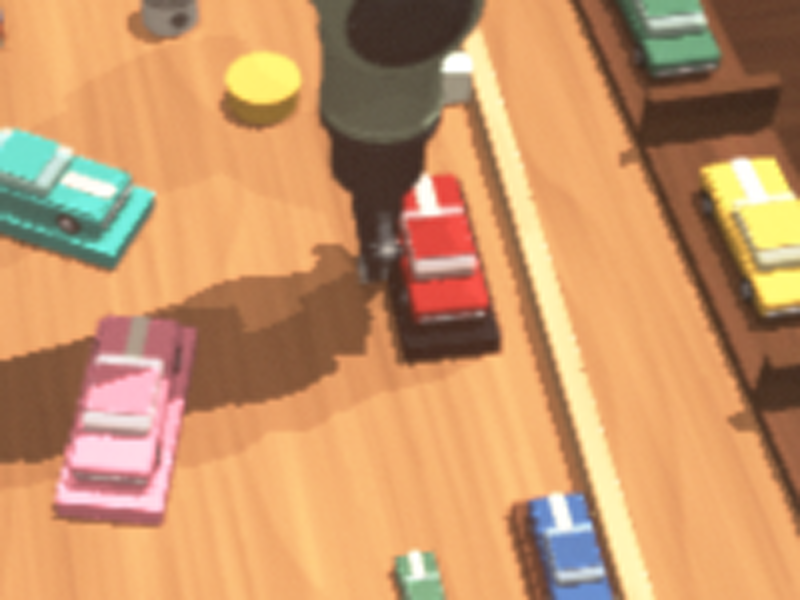

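```bash
python3 -m handwheel '[[-0.32,0,0,0,0,0],[-0.32,0,0,0,0,0],[-0.32,0,0,0,0,0],[-0.3,0,0,0,0,0],[0,0,0,0,0,0],[0.5,0,0,0,0,0],[0.5,-1,0,0,0,0],[0,-1,0,0,0,0]]'
python3 -m handwheel '[[0,-1,0,0,0,0],[0,-1,0,0,0,0],[0,-0.9,0,0,0,0],[-0.5,0,0,0,0,0],[-1,0,0,0,0,0],[-0.6,0,0,0,0,0],[0,0,0,0,0,0]]'
python3 - <<'E'
from h import *
f=bot.grab_frame("wrist");cv2.imwrite("pics/w6.png",f["pixels"]);print(ds(bot.observe()["position"]))
f=bot.grab_frame("side");cv2.imwrite("pics/s6.png",cv2.resize(f["pixels"][130:280,170:370],None,fx=4,fy=4,interpolation=2))
E
```

```text
clock: 10.25
position: [0.559, -0.0092, 0.0082]
tool_rot: [3.142, -0.001, 3.092]
force: [0.3, -0.1, -0.1]
grip_width: 0.0001
clock: 11.12
position: [0.6099, -0.0832, 0.008]
tool_rot: [3.141, 0.001, 3.092]
force: [-0.1, 0.3, 0.6]
grip_width: 0.0
[ 0.6124 -0.0524]
```

View pics/w6.png

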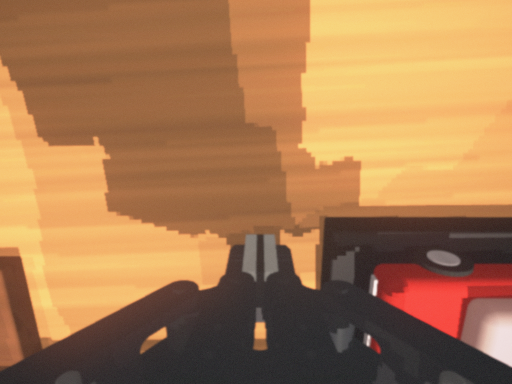

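View pics/s6.png

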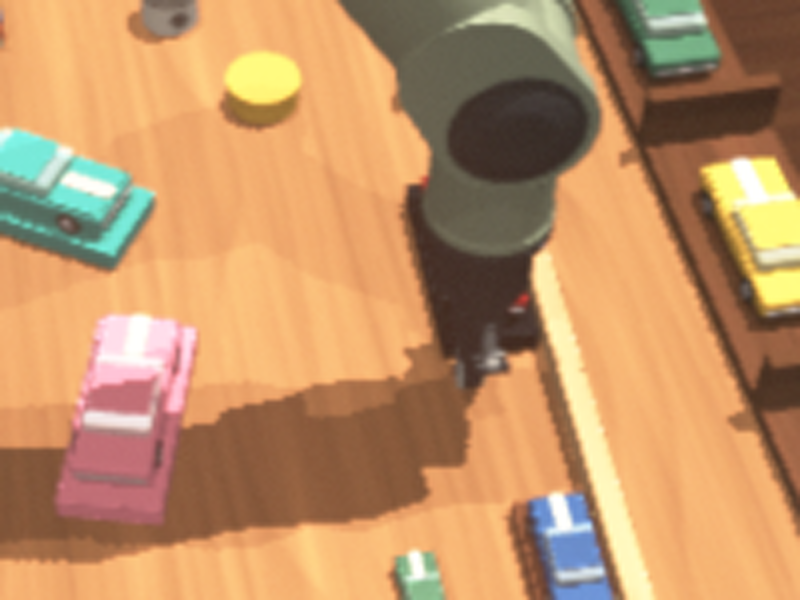

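```bash
python3 -m handwheel '[[-1,0,0,0,0,0],[0,0.4,0,0,0,0],[0,0.35,0,0,0,0],[0,0.35,0,0,0,0],[0,0.35,0,0,0,0],[0,0.35,0,0,0,0],[0,0.35,0,0,0,0],[0,0,0,0,0,0]]'
python3 - <<'E'
from h import *
f=bot.grab_frame("wrist");cv2.imwrite("pics/w7.png",f["pixels"]);print(ds(bot.observe()["position"]))
f=bot.grab_frame("side");cv2.imwrite("pics/s7.png",cv2.resize(f["pixels"][130:280,170:370],None,fx=4,fy=4,interpolation=2))
E
```

```text
clock: 12.22
position: [0.6371, -0.0305, 0.0081]
tool_rot: [3.141, 0.0, 3.092]
force: [-0.1, 1.1, 0.5]
grip_width: -0.0
[0.6379 0.0011]
```

View pics/w7.png

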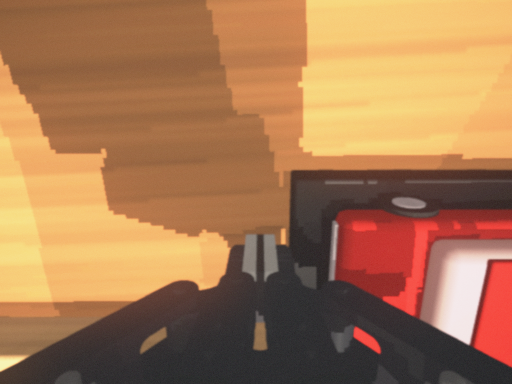

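View pics/s7.png

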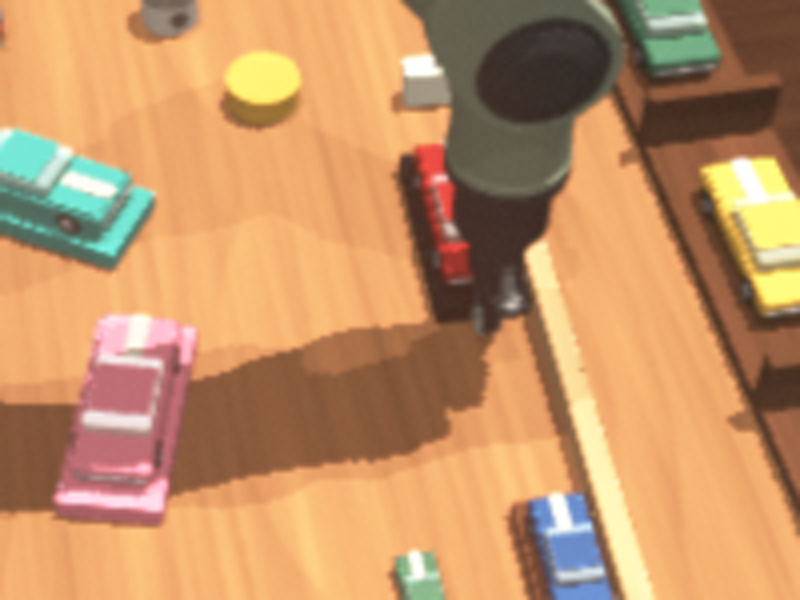

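```bash
python3 -m handwheel '[[0,0.35,0,0,0,0],[0,0.35,0,0,0,0],[0,0.35,0,0,0,0],[0,0.35,0,0,0,0],[0,0.35,0,0,0,0],[0,0.35,0,0,0,0],[0,0.3,0,0,0,0],[0,0.2,0,0,0,0]]'
python3 - <<'E'
from h import *
f=bot.grab_frame("wrist");cv2.imwrite("pics/w8.png",f["pixels"]);print(ds(bot.observe()["position"]))
f=bot.grab_frame("top");cv2.imwrite("pics/t8.png",cv2.resize(f["pixels"][120:270,130:330],None,fx=4,fy=4,interpolation=2))
f=bot.grab_frame("side");cv2.imwrite("pics/s8.png",cv2.resize(f["pixels"][130:280,170:370],None,fx=4,fy=4,interpolation=2))
E
```

```text
clock: 13.32
position: [0.6404, 0.0337, 0.0081]
tool_rot: [-3.142, 0.0, 3.091]
force: [0.2, -5.0, 1.7]
grip_width: 0.0002
[0.6378 0.0667]
```

View pics/w8.png

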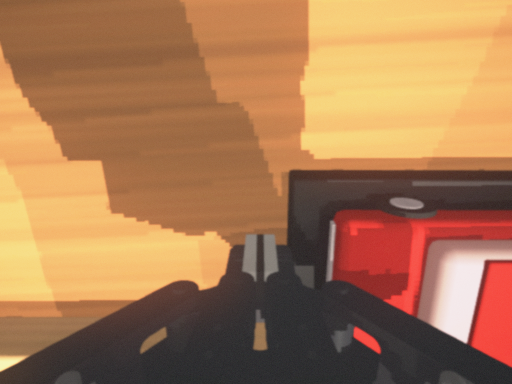

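View pics/s8.png

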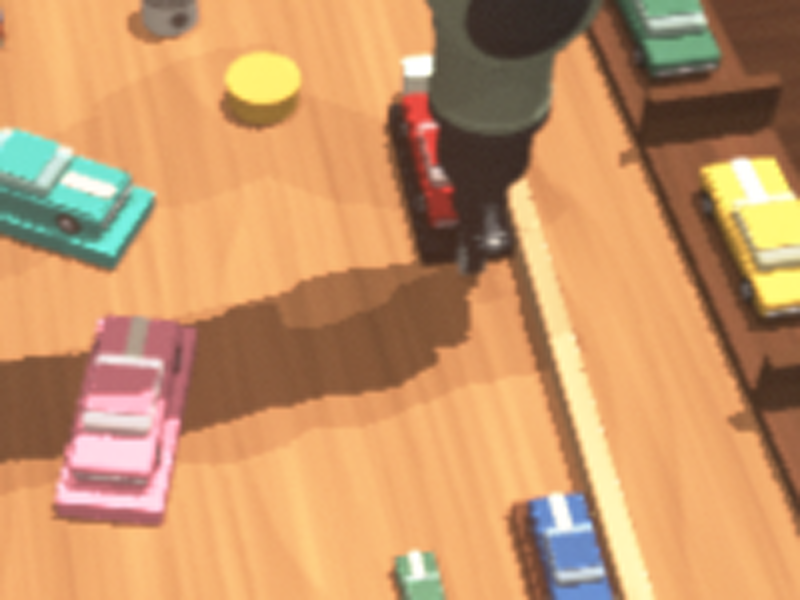

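View pics/t8.png

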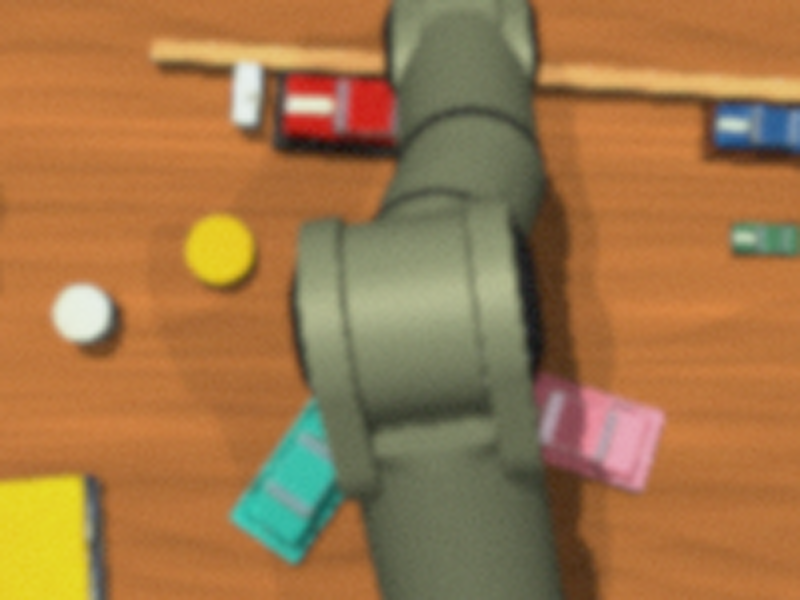

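About 8 to 10 mm remains to the stop (crop (265→277,105)). From here I go slowly and watch the force.

```bash
python3 -m handwheel '[[0,0.15,0,0,0,0],[0,0.12,0,0,0,0]]'
python3 -m handwheel '[[0,0.1,0,0,0,0]]'
python3 -m handwheel '[[0,0.06,0,0,0,0]]'
```

```text
clock: 13.72
position: [0.6406, 0.0398, 0.008]
tool_rot: [-3.141, -0.0, 3.091]
force: [-0.3, -2.9, -0.2]
grip_width: -0.0
clock: 13.85
position: [0.6408, 0.0425, 0.008]
tool_rot: [-3.141, -0.0, 3.091]
force: [0.6, -4.1, -0.1]
grip_width: -0.0003
clock: 13.98
position: [0.6408, 0.0441, 0.008]
tool_rot: [-3.142, -0.0, 3.091]
force: [-0.1, -3.4, -0.9]
grip_width: -0.0005
```

```bash
for i in 1; do python3 -m handwheel '[[0,0.06,0,0,0,0]]'; python3 -m handwheel '[[0,0.06,0,0,0,0]]'; done
```

```text
clock: 14.1
position: [0.6409, 0.0455, 0.008]
tool_rot: [-3.142, -0.0, 3.091]
force: [-0.3, -2.7, 0.3]
grip_width: -0.0001
clock: 14.22
position: [0.641, 0.047, 0.008]
tool_rot: [-3.142, -0.0, 3.091]
force: [-0.2, -3.6, -1.2]
grip_width: 0.0002
```

```bash
python3 -m handwheel '[[0,0.06,0,0,0,0]]'; python3 -m handwheel '[[0,0.06,0,0,0,0]]'
python3 - <<'E'
from h import *
f=bot.grab_frame("top");cv2.imwrite("pics/t9.png",cv2.resize(f["pixels"][120:180,170:250],None,fx=9,fy=9,interpolation=2))
E
```

```text
clock: 14.35
position: [0.6411, 0.0478, 0.008]
tool_rot: [-3.141, -0.0, 3.091]
force: [0.7, -9.9, -0.5]
grip_width: -0.0002
clock: 14.48
position: [0.6411, 0.048, 0.008]
tool_rot: [-3.139, -0.0, 3.09]
force: [-0.8, -15.0, -0.2]
grip_width: -0.0001
```

View pics/t9.png

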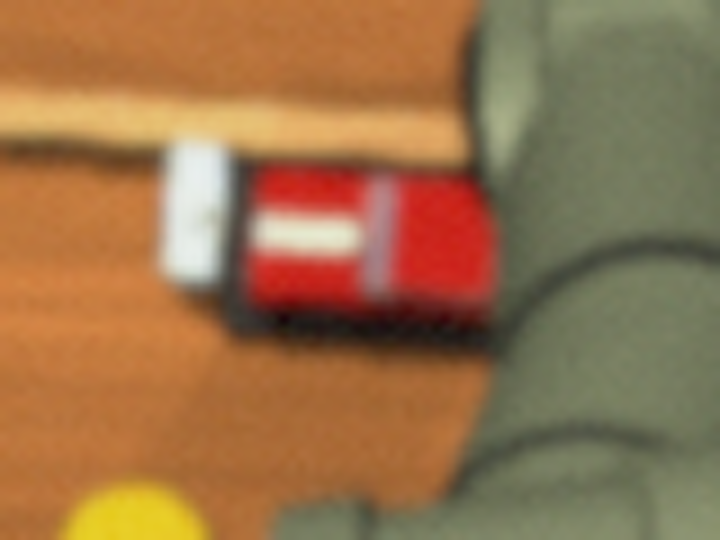

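```bash
python3 -m handwheel '[[0,-0.9,0,0,0,0],[0.9,0,0,0,0,0],[0.9,0,0,0,0,0],[0.9,0,0,0,0,0],[0,1,0,0,0,0],[0,1,0,0,0,0],[0,1,0,0,0,0],[0,1,0,0,0,0]]'
python3 -m handwheel '[[0,1,0,0,0,0],[-0.3,0.1,0,0,0,0],[-0.2,0,0,0,0,0],[-0.1,0,0,0,0,0]]'
python3 - <<'E'
from h import *
f=bot.grab_frame("wrist");cv2.imwrite("pics/w10.png",f["pixels"]);print(ds(bot.observe()["position"]))
E
```

```text
clock: 15.52
position: [0.5779, 0.1309, 0.0082]
tool_rot: [3.141, 0.0, 3.09]
force: [-0.2, -0.6, -0.1]
grip_width: 0.0001
clock: 16.02
position: [0.5946, 0.1561, 0.0081]
tool_rot: [-3.141, 0.0, 3.089]
force: [0.9, 0.1, 0.3]
grip_width: 0.0002
[0.586 0.186]
```

View pics/w10.png

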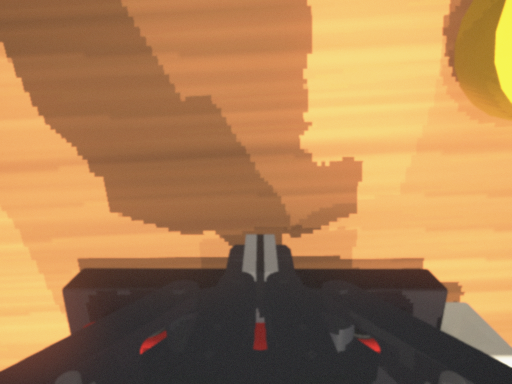

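The finger is centred on the near side (base corners (80,270) and (430,270)), and the stop is adjacent at (450,320). Now I press gently toward the rail.

```bash
python3 -m handwheel '[[-0.08,0,0,0,0,0]]';python3 -m handwheel '[[-0.08,0,0,0,0,0]]';python3 -m handwheel '[[-0.06,0,0,0,0,0]]'
```

```text
clock: 16.2
position: [0.5961, 0.1567, 0.008]
tool_rot: [-3.141, -0.0, 3.09]
force: [-0.0, 0.6, 0.4]
grip_width: -0.0001
clock: 16.32
position: [0.5974, 0.1568, 0.0079]
tool_rot: [-3.141, -0.002, 3.091]
force: [-6.2, -1.0, 4.7]
grip_width: 0.0002
clock: 16.45
position: [0.5979, 0.1567, 0.0078]
tool_rot: [-3.141, -0.004, 3.091]
force: [-15.4, -0.8, 9.2]
grip_width: -0.0002
```

```bash
python3 -m handwheel '[[-0.05,0,0,0,0,0]]';python3 -m handwheel '[[-0.04,0,0,0,0,0],[0,0,0,0,0,0]]'
python3 - <<'E'
from h import *
f=bot.grab_frame("side");cv2.imwrite("pics/s11.png",cv2.resize(f["pixels"][130:230,200:333],None,fx=6,fy=6,interpolation=2))
f=bot.grab_frame("wrist");cv2.imwrite("pics/w11.png",f["pixels"])
E
```

```text
clock: 16.58
position: [0.598, 0.1567, 0.0076]
tool_rot: [-3.14, -0.006, 3.091]
force: [-22.0, -2.0, 16.8]
grip_width: 0.0003
clock: 16.82
position: [0.598, 0.1568, 0.0074]
tool_rot: [-3.14, -0.008, 3.091]
force: [-23.1, -1.3, 14.8]
grip_width: -0.0001
```

View pics/s11.png

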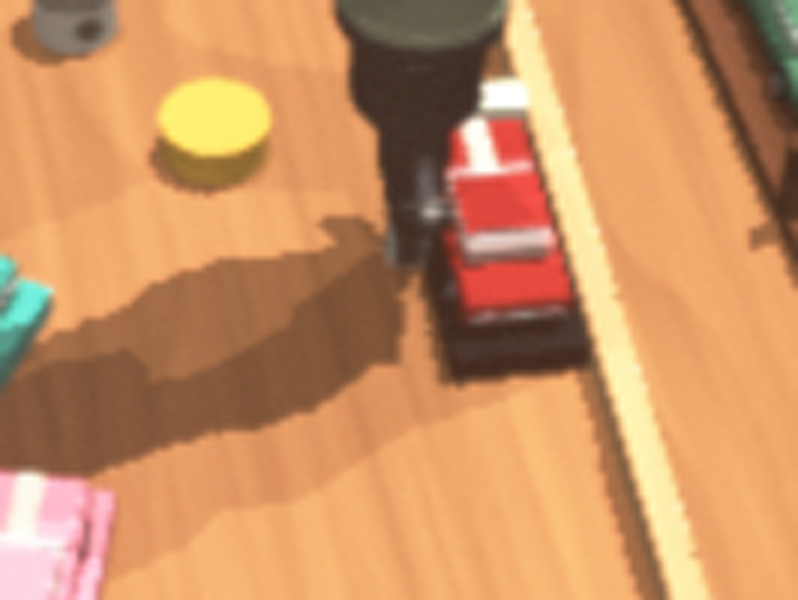

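View pics/w11.png

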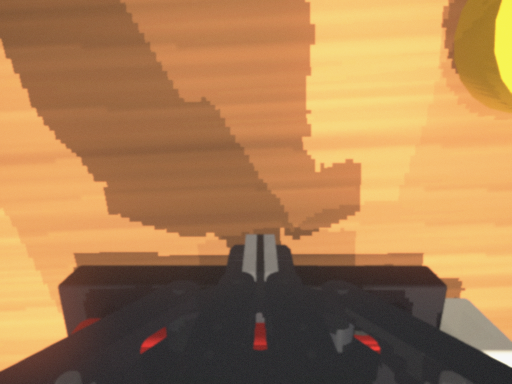

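```bash
python3 -m handwheel '[[0.8,0,0,0,0,0],[0,-1,0,0,0,0],[0,-1,0,0,0,0],[0,-1,0,0,0,0],[0,-1,0,0,0,0],[0,-1,0,0,0,0],[-0.9,0,0,0,0,0],[-0.9,0,0,0,0,0]]'
python3 -m handwheel '[[-1,0,0,0,0,0],[0,0.4,0,0,0,0],[0,0.1,0,0,0,0],[0,0,0,0,0,0]]'
python3 - <<'E'
from h import *
print(ds(bot.observe()["position"]))
E
```

```text
clock: 17.92
position: [0.6212, 0.0304, 0.0082]
tool_rot: [3.142, 0.0, 3.09]
force: [-0.1, 0.1, 0.0]
grip_width: -0.0
clock: 18.42
position: [0.6454, 0.0426, 0.0081]
tool_rot: [3.142, -0.0, 3.092]
force: [0.2, -0.9, 0.5]
grip_width: 0.0001
[0.6425 0.0751]
```

```bash
python3 -m handwheel '[[0,0.12,0,0,0,0]]';python3 -m handwheel '[[0,0.06,0,0,0,0]]';python3 -m handwheel '[[0,0.06,0,0,0,0]]';python3 -m handwheel '[[0,0.03,0,0,0,0],[0,0,0,0,0,0]]'
```

```text
clock: 18.55
position: [0.6459, 0.0448, 0.0082]
tool_rot: [-3.141, -0.0, 3.09]
force: [0.1, 0.9, -0.2]
grip_width: -0.0002
clock: 18.68
position: [0.6462, 0.0468, 0.0082]
tool_rot: [3.142, 0.0, 3.091]
force: [-0.0, -0.9, -0.1]
grip_width: 0.0001
clock: 18.8
position: [0.6462, 0.0475, 0.0081]
tool_rot: [-3.141, -0.0, 3.091]
force: [-0.8, -7.8, 1.8]
grip_width: 0.0
clock: 19.05
position: [0.6463, 0.0475, 0.0081]
tool_rot: [-3.14, -0.0, 3.09]
force: [-1.4, -6.1, 1.8]
grip_width: 0.0001
```

Contact comes at the same place as before, so the base is still up against the stop. I retreat and check from above.

```bash
python3 -m handwheel '[[0,-0.8,0,0,0,0],[0,-0.2,-1,0,0,0],[0,0,-1,0,0,0],[0,0,-1,0,0,0],[0,0,-1,0,0,0],[0,0,-1,0,0,0],[0,0,-1,0,0,0],[0,0,-1,0,0,0]]'
python3 -m handwheel '[[1,-0.3,-0.8,0,0,0],[1,-0.3,0,0,0,0],[1,-0.3,0,0,0,0],[1,-0.3,0,0,0,0],[1,-0.3,0,0,0,0],[1,-0.3,0,0,0,0],[1,-0.3,0,0,0,0],[0,0,0,0,0,0]]'
python3 - <<'E'
from h import *
import pickle
f=bot.grab_frame("wrist");cv2.imwrite("pics/w12.png",f["pixels"])
f=bot.grab_frame("top");cv2.imwrite("pics/t12.png",cv2.resize(f["pixels"][120:180,170:250],None,fx=9,fy=9,interpolation=2))
f=bot.grab_frame("side");cv2.imwrite("pics/s12.png",cv2.resize(f["pixels"][130:230,200:333],None,fx=6,fy=6,interpolation=2));cv2.imwrite("pics/s12f.png",f["pixels"])
E
```

```text
clock: 20.05
position: [0.645, 0.0226, 0.1839]
tool_rot: [-3.141, 0.0, 3.09]
force: [-0.2, -0.1, 0.4]
grip_width: -0.0001
clock: 21.05
position: [0.4664, -0.021, 0.2034]
tool_rot: [-3.142, 0.0, 3.089]
force: [1.1, -0.1, -0.0]
grip_width: 0.0001
```

View pics/w12.png

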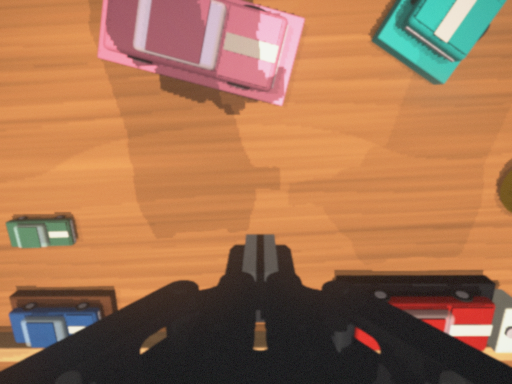

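View pics/t12.png

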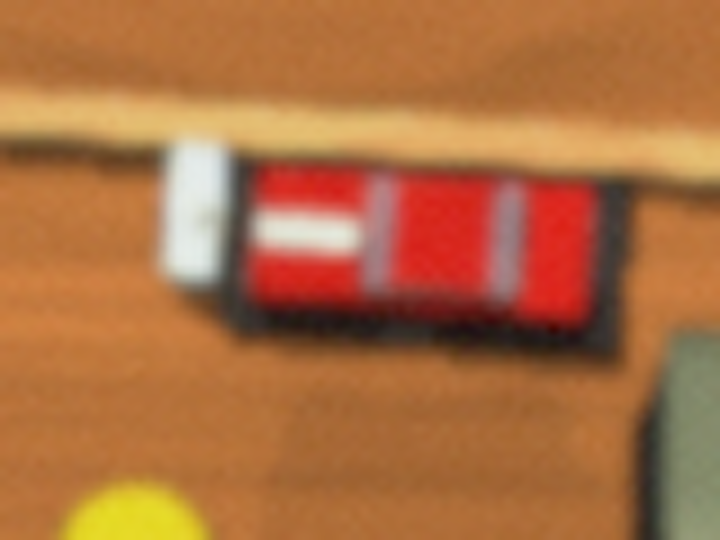

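View pics/s12.png

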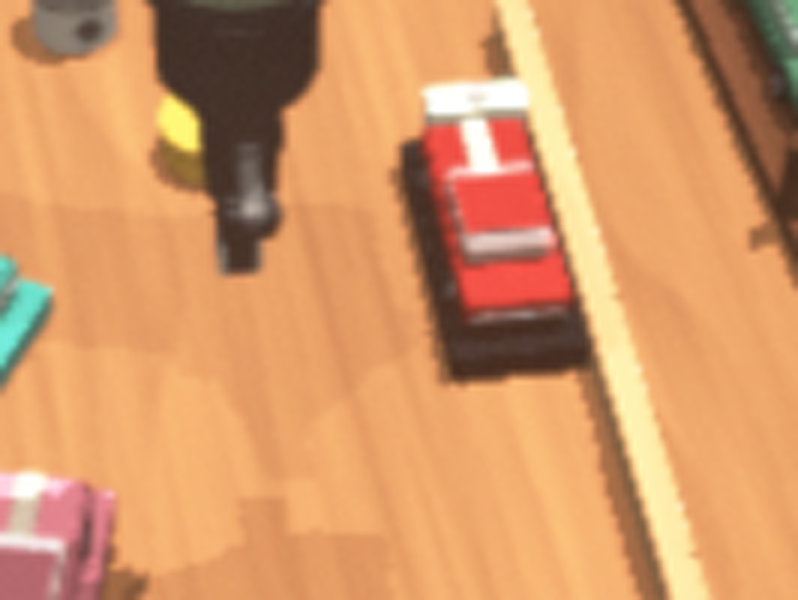

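View pics/s12f.png

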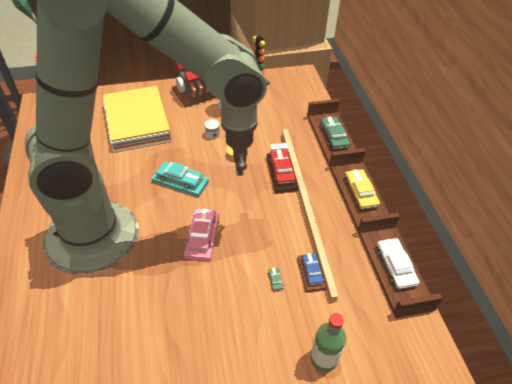

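The pictures agree: the base lies along the rail with no visible gap (top crop, y≈165–180), and its end meets the stop (x≈232). Everything else stands where it was.

```bash
python3 -c "
from workcell import bot;print(bot.job_done(),bot.observe()['clock'])"
```

```text
the job is handed in; nothing more can be done
the job is handed in; nothing more can be done
```

The red model car is in place, with the long side of its base along the rail and its end against the white stop. I handed the job in at about 21 s of the 45 s, with the gripper clear of everything.

**How I moved it:** All pushing was from outside with the fingers shut. I pushed on the rear of the near side to turn it parallel, on the middle of that side towards the rail, and on its end along to the stop. Then I pressed it against the rail, and finally against the stop once more.

**Last checks:**
- **Stop:** the finger met firm resistance at 15 N. After the rail press, the repeat push met resistance (6–8 N) within about 0.3 mm of the same place, so the base had not moved off the stop.
- **Rail:** it stopped moving under about 23 N sideways. There was also about 15–17 N of vertical force on the tool during that press. I saw no tipping in the pictures.
- **Pictures:** the last top and side pictures show no gap at the rail or the stop, as far as their blur allows, and the wrist picture shows the base parallel to the rail.
- **Other objects:** the pink and turquoise cars, blue model, toy car, polish tin, piston and bottle look unmoved. The trophy was hidden behind the arm in the last side view, but the arm did not go near it after leaving its start position.

No check failed. In the first top view the network marked only the look-alikes as the red model, so I picked it by colour and its black base instead.

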